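# Lay a litho stone against the stop for graining

### The arm

A 6-joint arm with a two-finger parallel gripper is mounted at the origin on the work surface. World frame = base frame: x ahead of the robot, y to its left, z up, the work surface at z = 0. Lengths are in m, angles in rad, forces in N, time in s.
With the tool pointing down it reaches from about 0.375 to 0.975 m from the base axis. Payload 3.8 kg.
Tool frame: the origin (TCP) lies between the finger pads; the fingertips stand 8 mm ahead of it and the grasp point (between the pads) lies 11 mm behind it (tcp_to_tips is the distance from the TCP to the fingertips, in m); z points along the fingers, y is the line along which they close (so a half turn about z gives the same grasp; the last joint's range is limited). The gripper opens to 85 mm and grips with 20 to 120 N. Pads are 22 mm wide; open, the fingers measure 114 mm over their backs; the gripper's body (76 mm by 85 mm) begins 54 mm behind the grasp point. The pads swing forward as they close: fully open they stand 13 mm farther back than shut.
Start: joints at [1.22, 0.264, 1.604, -0, 1.274, -0.037], TCP at [0.208, 0.642, 0.215] pointing down, gripper open.
Joint ranges: [-2.63, 2.63], [-0.94, 2.18], [0.31, 2.57], [-1.31, 4.45], [0, 2.66], [-2.55, 2.55]. Speed limits (rad/s): [2.57, 2.57, 3.14, 3.14, 3.14, 3.14].

### API

Orientations are given as a rotation vector (axis times angle).
In Python, from workcell import * gives the robot as it stands.
- The arm moves only by the tool move_arm, never from a script. Its argument "series" is one flat list of numbers, 7 for each row, row after row: the finger opening in cm, from 0 to 8.54, then the shift along the tool's x, y, z in cm, then the turn, a rotation vector about the tool's x, y, z in degrees. A call has 1 to 5 rows; each row shifts and turns the commanded pose from where the row before left it, along the tool's axes as they then stand; what a row does not reach is not made up. A row lasts 1/8 s, in which the tool goes at most 62.5 mm and 10.7 degrees, less where a joint would pass 70% of its speed; a pose out of reach is approached as far as the arm can. A call is refused whole if a number of a shift passes 6.25 or a number of a turn 10.7, either way. A call with a gripper value outside its range is refused whole. The fingers move at their own pace and stop on an object; "grip_force" is the grip in N (left out, the last holds). Time passes only in rows, so rows that do not move let the fingers close. It gives the time, the measured TCP pose, the force, the opening and the grip force at its end, in the units of the state.
- read_state(): the state, without advancing time (a new reading comes with each control period).
- read_camera(name): name is "scene" or "side" or "wrist"; returns the picture (400x640x3 uint8, red, green, blue); there is no depth.
- calibration(name): a dict with "camera_matrix" (3x3 intrinsics, pixels), "rvec" (rotation vector, rad) and "tvec" (3), from world to camera coordinates, as OpenCV has them. Camera axes: x right, y down, z forward; pixel columns grow to the right and rows downward; lengths in m; the calibration is good to about 2 mm. The wrist camera is an equidistant fisheye: a pixel r from the principal point sees the ray r / f radians off the axis. A picture is of the moment at which its call begins: read the wrist's pose just before it. calibration takes no time and is no camera call; for the wrist camera it gives the pose at the moment of the call.
- finish_job(): hands the job in; it is judged then, once.
The state is a dict: "time": time; "q": joint angles; "joint_vel": joint speeds; "joint_torque": joint torques, N m; "tool_pos": TCP position; "tcp_rot": TCP orientation; "wrist_force": force on the tool from outside, world axes, zero at the start; "torque": the same for the moment, N m; "width": opening from 0.0 (shut) to 1.0 (fully open); "grip_force": force on a finger pad.
Only numpy, scipy, OpenCV 4.12 (cv2) and the standard library are available. Lean on these libraries where they do the work, as an engineer would, in place of code of your own. Each camera call takes 0.05 s, during which the arm holds its last target. There are 200 camera calls.

### The job

The small litho stone has been left standing on its edge on the slatted graining rack. Push it over onto its back so that its smooth printing face points up, then push it along the slats until its leading edge is flush and square against the wooden stop batten. Only push with the fingers: do not grip, lift or carry the stone, and leave everything else where it is.

Things in the scene. Friction and masses are not known exactly. Their poses are not given: they have to be found in the camera images.
- stone: pale limestone slab, 0.6 to 0.9 kg, loose, starting upright on edge: 28 thick (x), 110 wide (y), 96 tall (z) mm. Origin: centre of its underside as it stands, z up. Smooth printing face on its -x side (towards the robot within 25 degrees), back with shallow slanting chisel lines on +x. Topples along +x once its top is pushed about 27 mm; its z then points to the stop batten
- stone_center (a point): centre of the stone (48 mm along its z axis from its origin); 14 mm above the slats when it lies flat, 48 mm when it stands. Tipping takes about 2 N near the top; sliding the lying stone takes about 4 to 12 N
- rack: fixed slatted wooden rack, 420 mm along its x, 634 mm along its y, slats run along its x with 14 mm gaps; origin under it at table height, its slat tops are 40 mm above the table. Its x axis points away from the robot (within about 7 degrees), towards the stop batten
- stop_face (a point): middle of the near face of the stop batten, at slat-top height; axes as the rack's. The batten is fixed: 600 long (y), 30 deep (x), 25 mm high above the slats; its near face is the plane x = 0 here, the clear slats lie at negative x. The stone lying flush has its centre 48 mm before this plane
- shaker: bystander: round aluminium grit shaker, 56 mm diameter, 70 mm tall, standing on the rack beside the stone or in another lane; origin centre of underside
- block: bystander: grey abrasive block 45 x 60 x 58 mm tall, standing on the rack; origin centre of underside
- brush: bystander: wooden scrubbing brush 40 x 130 x 32 mm tall, lying on the rack behind the stop batten; origin centre of underside
- gum_bottle: bystander: amber jar with black cap, 64 mm diameter, 130 mm tall, on the table at the right; origin centre of underside
- mug: bystander: white mug, 84 mm diameter, 90 mm tall, on the table at the right; origin centre of underside
- scraper: bystander: spatula with wooden handle lying on the table at the left, about 25 mm high or less; origin under its middle
Things that resemble listed ones, but are neither listed nor needed, are in the scene too. What is shaped like the stone but blue is not meant.

How it is judged:
By the outcome, as a careful person would: the job done as asked, in the order asked, and still so for the second after the job is handed in, with the robot touching nothing.
It also fails if it takes over 48 s, if anything falls off the work surface, if the arm or the gripper's body presses on something with over 40 N, if the wrist force passes 120 N, or if a joint passes its speed limit or range.

## Working session

There is one attempt and no reset: what is moved stays moved. The work goes in short steps, Python scripts to look and compute and a tool call to move; the robot and the scene stay as the last step left them, time stands still between calls to the robot, and variables do not carry over. Pictures are saved under pics/ and viewed, at most 10 in all, crops included, and the job is handed in when it is done.

Besides the shell and the picture viewer there is one more tool, called as name(argument=value, ...), one argument or row to a line, values as JSON. move_arm: Moves the arm, as the interface text tells. Its arguments: {"type":"object","properties":{"series":{"type":"array"},"grip_force":{"type":"number"}},"required":["series"]}

```bash
mkdir -p pics
python3 - <<'E'
from workcell import *
import cv2,numpy as np
for n in("scene","side"):
    cv2.imwrite(f"pics/{n}0.png",cv2.cvtColor(read_camera(n),cv2.COLOR_RGB2BGR))
    c=calibration(n);R=cv2.Rodrigues(np.array(c["rvec"]))[0];print(n,-R.T@np.array(c["tvec"]).ravel(),R[2],c["camera_matrix"][0][0])
s=read_state();print(s["time"],s["tool_pos"],s["tcp_rot"],s["width"])
E
```

```text
scene [1.34484309 0.40268753 1.15376679] [-0.57707123 -0.28686333 -0.76465562] 387.8627991377195
side [-0.3686355   1.19359685  1.13443263] [ 0.48979063 -0.65208173 -0.57870074] 507.7646434519785
0.1 [0.2081107  0.64138438 0.214291  ] [-0.49086973 -3.10262116  0.00311974] 1.000186213017272
```

View pics/scene0.png

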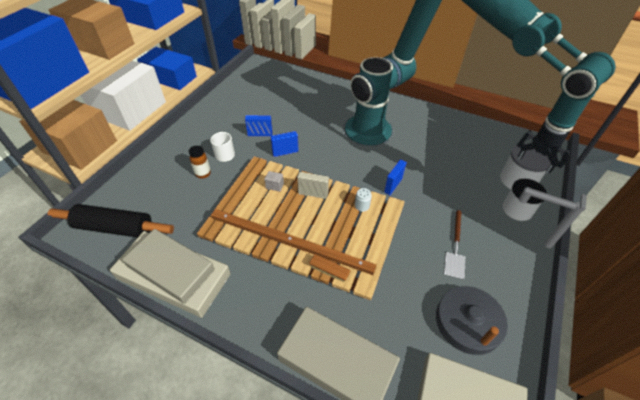

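View pics/side0.png

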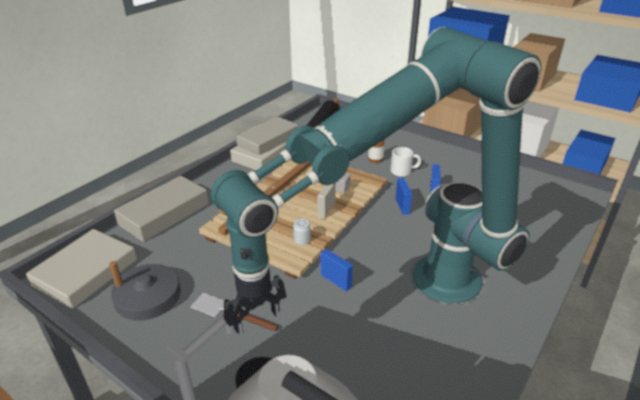

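The scene view shows the stone at about (313,185), with the grey block at (273,180), the shaker at (363,200), and the batten from (212,213) to (375,268). In the side view the stone is at about (326,200) and the shaker at (302,232). I'll enlarge both.

Run:
```python
import cv2
a=cv2.imread("pics/scene0.png")[150:300,195:410];cv2.imwrite("pics/sc.png",cv2.resize(a,None,fx=3.7,fy=3.7,interpolation=cv2.INTER_CUBIC))
a=cv2.imread("pics/side0.png")[150:280,195:395];cv2.imwrite("pics/sd.png",cv2.resize(a,None,fx=4,fy=4,interpolation=cv2.INTER_CUBIC))
```

```text
(no output)
```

View pics/sc.png

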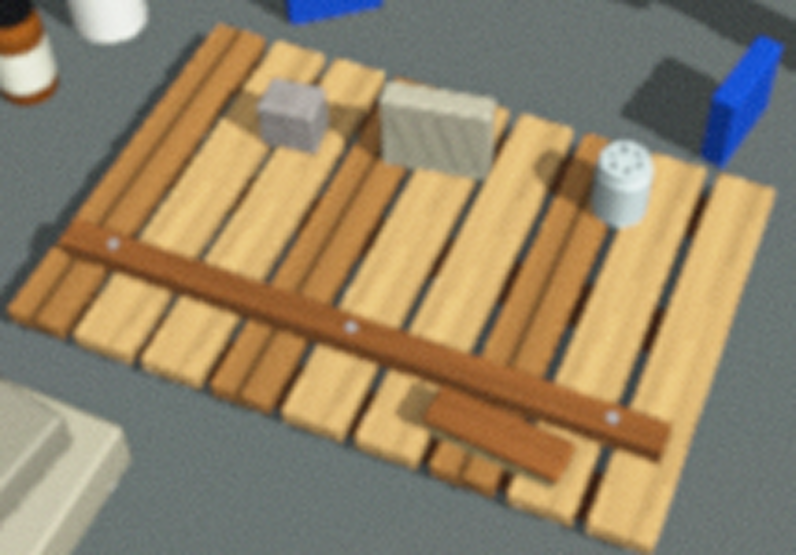

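View pics/sd.png

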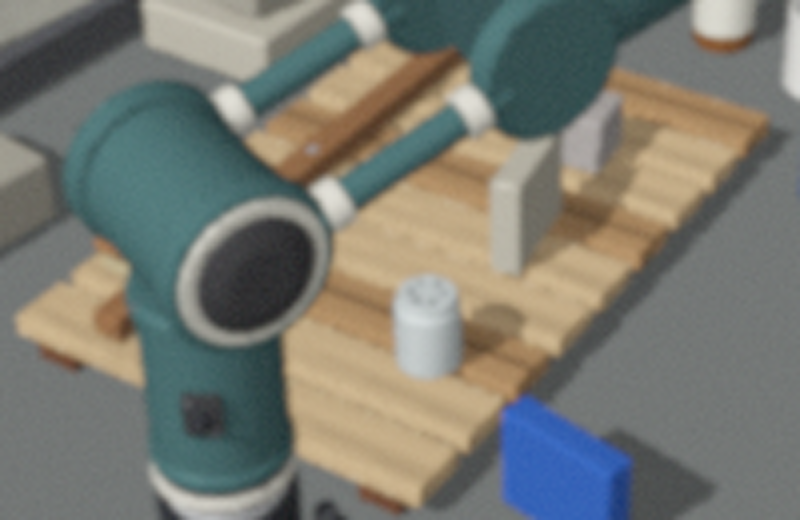

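The scene crop shows the stone's back face with top corners (383,100) and (493,118) and bottom corners (384,157) and (487,178). The batten's top near edge runs from (75,222) to (670,425). In the side crop the stone's +y end face has top corners (492,182) and (522,186) and bottom corners (494,268) and (517,274).

```bash
cat > h.py <<'E'
from workcell import *
import cv2,numpy as np
def ray(n,u,v):
    c=calibration(n);K=np.array(c["camera_matrix"]);R=cv2.Rodrigues(np.array(c["rvec"]))[0]
    return -R.T@np.array(c["tvec"]).ravel(), R.T@np.linalg.solve(K,[u,v,1])
sc=lambda p:("scene",195+(p[0]+.5)/3.7-.5,150+(p[1]+.5)/3.7-.5)
sd=lambda p:("side",195+(p[0]+.5)/4-.5,150+(p[1]+.5)/4-.5)
def onz(q,z):
    o,d=ray(*q);return o+d*(z-o[2])/d[2]
def tri(a,b):
    A=[];B=[]
    for q in(a,b):
        o,d=ray(*q);d/=np.linalg.norm(d);P=np.eye(3)-np.outer(d,d);A.append(P);B.append(P@o)
    return np.linalg.lstsq(np.vstack(A),np.hstack(B),rcond=None)[0]
def proj(n,X):
    c=calibration(n);return cv2.projectPoints(np.array(X,float).reshape(-1,3),np.array(c["rvec"]),np.array(c["tvec"]),np.array(c["camera_matrix"]),None)[0].reshape(-1,2)
E
python3 - <<'E'
from h import *
np.set_printoptions(precision=4,suppress=True)
print("topback+y",tri(sc((493,118)),sd((492,182))),"botback+y",tri(sc((487,178)),sd((494,268))))
print("topfront+y",tri(sc((496,96)),sd((522,186))))
print("corner ++",tri(sc((655,550)),sd((18,320))),"+y-x",tri(sc((775,187)),sd((428,480))),"-y-x",tri(sc((222,25)),sd((768,118))))
print("stone z.136",*[onz(sc(p),.136) for p in((383,100),(493,118),(393,83),(496,96))])
print("bot z.04",*[onz(sc(p),.04) for p in((384,157),(487,178))])
print("batten near top",onz(sc((75,222)),.065),onz(sc((670,425)),.065))
print("batten far top",onz(sc((62,240)),.065),onz(sc((665,445)),.065), onz(sc((60,252)),.04),onz(sc((660,460)),.04))
print("rack",*[onz(sc(p),.04) for p in((222,25),(775,187),(655,550),(10,312))])
print("shaker top",onz(sc((626,160)),.11),"block top",onz(sc((293,100)),.098))
E
```

```text
topback+y [0.4886 0.0246 0.1332] botback+y [0.4881 0.0212 0.0392]
topfront+y [0.4627 0.0157 0.1348]
corner ++ [0.7865 0.3194 0.0321] +y-x [0.3666 0.2823 0.0415] -y-x [ 0.4157 -0.3422  0.0352]
stone z.136 [ 0.5162 -0.0816  0.136 ] [0.4897 0.0242 0.136 ] [ 0.4916 -0.0836  0.136 ] [0.4621 0.0144 0.136 ]
bot z.04 [ 0.5083 -0.0883  0.04  ] [0.4864 0.0186 0.04  ]
batten near top [ 0.7343 -0.3051  0.065 ] [0.6874 0.29   0.065 ]
batten far top [ 0.7579 -0.3031  0.065 ] [0.7078 0.2932 0.065 ] [ 0.7573 -0.3121  0.04  ] [0.7089 0.2921 0.04  ]
rack [ 0.4173 -0.3421  0.04  ] [0.3668 0.2839 0.04  ] [0.7897 0.3188 0.04  ] [ 0.8362 -0.3115  0.04  ]
shaker top [0.4601 0.1525 0.11  ] block top [ 0.5259 -0.1808  0.098 ]
```

move_arm(
  series=[6,-2,-5.8,0,0,0,-10.5,6,-2,-5.8,0,0,0,-10.5,6,-2,-5.8,0,0,0,-10.5,6,-2,-5.8,0,0,0,0,6,-2,-5.8,0,0,0,0],
)

```text
time: 0.72
tool_pos: [0.3111, 0.3584, 0.2152]
tcp_rot: [-0.371, 3.119, -0.0]
wrist_force: [0.3, -0.2, -0.3]
width: 0.704
grip_force: 0.0
```

```bash
cat >> h.py <<'E'
from scipy.spatial.transform import Rotation as Ro
def to(x,y,z,yaw):
    s=read_state();R=Ro.from_rotvec(s["tcp_rot"]);p=np.array(s["tool_pos"])
    t=np.radians(yaw);T=Ro.from_matrix(np.array([[-np.cos(t),-np.sin(t),0],[-np.sin(t),np.cos(t),0],[0,0,-1]]).T)
    print("t",s["time"],"p",p.round(4),"shift cm",(R.inv().apply(np.array([x,y,z])-p)*100).round(2),"turn",(R.inv()*T).as_rotvec(degrees=True).round(2),"F",np.round(s["wrist_force"],1),"w",round(s["width"],2))
E
python3 -c "
from h import *
to(.438,-.046,.215,13.5)"
```

```text
t 0.725 p [0.3111 0.3584 0.2152] shift cm [-2.840e+00 -4.229e+01  3.000e-02] turn [-0.01  0.01  0.08] F [ 0.3 -0.2 -0.3] w 0.7
```

move_arm(
  series=[6,-0.4,-6,0,0,0,0,6,-0.4,-6,0,0,0,0,6,-0.4,-6,0,0,0,0,6,-0.4,-6,0,0,0,0,6,-0.4,-6,0,0,0,0],
)

```text
time: 1.35
tool_pos: [0.4004, 0.0714, 0.2154]
tcp_rot: [-0.37, 3.119, 0.0]
wrist_force: [0.6, 0.8, 0.1]
width: 0.704
grip_force: 0.0
```

move_arm(
  series=[6,-0.4,-6,0,0,0,0,6,-0.4,-6,1,0,0,0,6,0,-0.3,4,0,0,0,6,0,0,4.2,0,0,0,6,0,0,0,0,0,0],
)

```text
time: 1.98
tool_pos: [0.433, -0.0442, 0.1198]
tcp_rot: [0.368, -3.111, -0.004]
wrist_force: [-1.3, 0.2, 0.6]
width: 0.705
grip_force: 0.0
```

Run:
```python
from h import *
to(.438,-.046,.122,13.5)
cv2.imwrite("pics/w1.png",cv2.cvtColor(np.vstack([read_camera("wrist")]),cv2.COLOR_RGB2BGR))
```

```text
t 1.975 p [ 0.433  -0.0442  0.1198] shift cm [-0.44 -0.3  -0.23] turn [ 0.2  -0.48 -0.03] F [-1.3  0.2  0.6] w 0.7
```

View pics/w1.png

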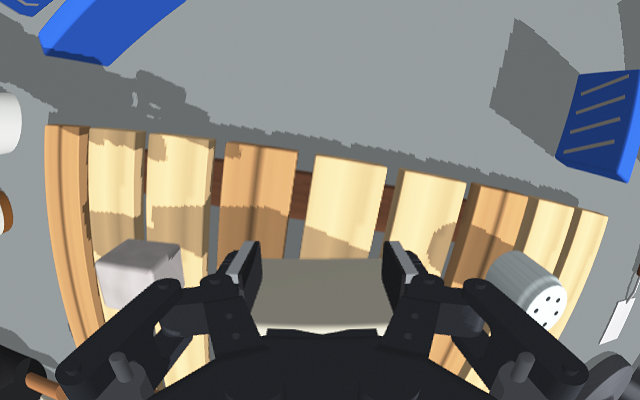

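The wrist view shows the stone (columns 255–388, rows 260–325) centred and square between the finger tips at columns 240 and 400. I'll push slowly.

move_arm(
  series=[6,-1.2,-0.2,0,0,0,0,6,-1.2,0,0,0,0,0,6,-0.5,0,0,0,0,0,6,-0.5,0,0,0,0,0,6,-0.5,0,0,0,0,0],
)

```text
time: 2.65
tool_pos: [0.4756, -0.0371, 0.1235]
tcp_rot: [0.37, -3.12, 0.0]
wrist_force: [-0.3, 0.1, -0.4]
width: 0.703
grip_force: 0.0
```

move_arm(
  series=[6,-0.4,0,0,0,0,0,6,-0.4,0,0,0,0,0,6,-0.4,0,0,0,0,0,6,-0.4,0,0,0,0,0,6,0,0,0,0,0,0],
)

```text
time: 3.28
tool_pos: [0.4911, -0.0335, 0.1235]
tcp_rot: [-0.37, 3.12, -0.0]
wrist_force: [-1.9, 0.2, 0.3]
width: 0.7
grip_force: 0.0
```

Run:
```python
from h import *
to(.438,-.046,.122,13.5)
a=read_camera("scene")[150:300,195:410]; b=read_camera("wrist")[150:400,150:500]
a=cv2.resize(a,(400,279)); b=cv2.resize(b,(390,279))
cv2.imwrite("pics/c2.png",cv2.cvtColor(np.hstack([a,b]),cv2.COLOR_RGB2BGR))
```

```text
t 3.275 p [ 0.4911 -0.0335  0.1235] shift cm [5.46 0.03 0.15] turn [-0.    0.    0.03] F [-1.9  0.2  0.3] w 0.7
```

View pics/c2.png

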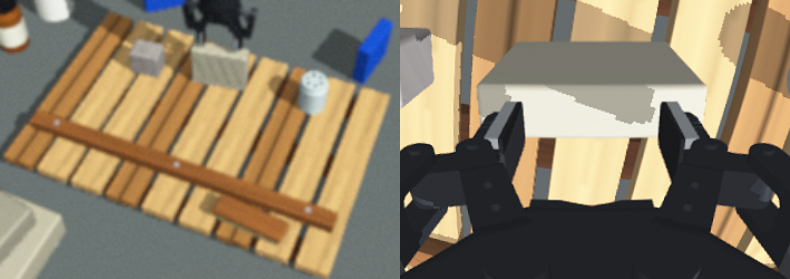

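The stone is still standing, against the fingers and slightly tilted. I'll keep pushing.

move_arm(
  series=[6,-0.4,0,0,0,0,0,6,-0.4,0,0,0,0,0,6,-0.4,0,0,0,0,0,6,-0.3,0,0,0,0,0,6,0,0,0,0,0,0],
)

```text
time: 4.0
tool_pos: [0.5057, -0.03, 0.1235]
tcp_rot: [0.37, -3.12, 0.0]
wrist_force: [-0.6, -0.4, -0.1]
width: 0.702
grip_force: 0.0
```

Run:
```python
from h import *
to(.438,-.046,.122,13.5)
a=read_camera("scene")[150:300,195:410]; b=read_camera("wrist")[150:400,150:500]
a=cv2.resize(a,(400,279)); b=cv2.resize(b,(390,279))
cv2.imwrite("pics/c3.png",cv2.cvtColor(np.hstack([a,b]),cv2.COLOR_RGB2BGR))
```

```text
t 4.0 p [ 0.5057 -0.03    0.1235] shift cm [6.95 0.02 0.15] turn [ 0.   -0.    0.03] F [-0.6 -0.4 -0.1] w 0.7
```

View pics/c3.png

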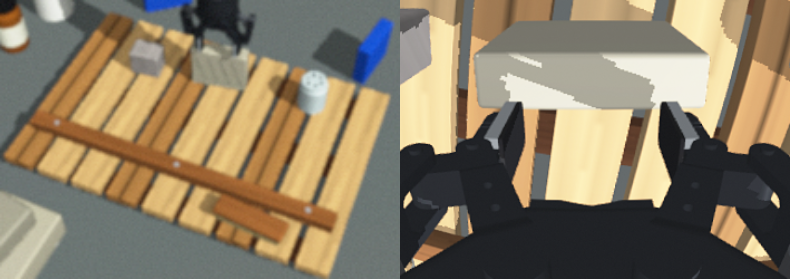

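The stone appears not to be tipping with the fingers. I'll check the geometry by projecting the upright stone and the tool points.

Run:
```python
from h import *
c=calibration("wrist");K=np.array(c["camera_matrix"]);R=cv2.Rodrigues(np.array(c["rvec"]))[0];t=np.array(c["tvec"]).ravel()
print("cam",(-R.T@t).round(3),"axis",R[2].round(3))
def pw(X):
    return cv2.fisheye.projectPoints(np.array(X,float).reshape(-1,1,3),np.array(c["rvec"],float).reshape(3,1),np.array(c["tvec"],float).reshape(3,1),K,np.zeros(4))[0].reshape(-1,2)
a=np.radians(13.5);n=np.array([np.cos(a),np.sin(a),0]);m=np.array([-np.sin(a),np.cos(a),0]);C=np.array([.487,-.034,.04])
P=[C+n*i*.014+m*j*.055+[0,0,z] for z in(.096,0) for i in(-1,1) for j in(-1,1)]
# c3 coords: crop 150,150 scale
s=np.array([390/350,279/250])
f=lambda X:((pw(X)-[150,150])*s+[400,0]).round(0)
print("stone top(-x -y,+y ; +x..) then bottom\n",f(P))
S=read_state();Rt=Ro.from_rotvec(S["tcp_rot"]);p=np.array(S["tool_pos"])
print("tips y+-30, tool x +-11, z 0.008\n",f([p+Rt.apply([i,j,.003]) for i in(-.011,.011) for j in(-.03,.03)]))
```

```text
cam [ 0.441 -0.045  0.282] axis [ 0.254  0.061 -0.965]
stone top(-x -y,+y ; +x..) then bottom
 [[470.  44.]
 [713.  45.]
 [475. 102.]
 [707. 102.]
 [515.  14.]
 [668.  14.]
 [516.  52.]
 [666.  52.]]
tips y+-30, tool x +-11, z 0.008
 [[533. 120.]
 [648. 120.]
 [530.  80.]
 [651.  80.]]
```

The stone is still upright where it started. The open fingertips stand higher than I assumed and skimmed over its top. I'll go back, lower and push again.

move_arm(
  series=[6,0,0,-2,0,0,0,6,3.5,0,0,0,0,0,6,3.5,0,0,0,0,0,6,0,0,4.7,0,0,0,6,0,0,0,0,0,0],
)

```text
time: 4.72
tool_pos: [0.4335, -0.0459, 0.0936]
tcp_rot: [0.368, -3.113, -0.003]
wrist_force: [-0.1, -0.0, 0.5]
width: 0.702
grip_force: 0.0
```

Run:
```python
from h import *
import workcell
print([k for k in dir(workcell) if not k.startswith('_')], getattr(workcell,"tcp_to_tips",None), read_state().get("tcp_to_tips"))
to(.438,-.046,.096,13.5)
```

```text
['MotionError', 'calibration', 'finish_job', 'read_camera', 'read_state', 'tcp_to_tips'] 0.008 None
t 4.725 p [ 0.4335 -0.0459  0.0936] shift cm [-0.43 -0.11 -0.24] turn [ 0.16 -0.39 -0.  ] F [-0.1 -0.   0.5] w 0.7
```

move_arm(
  series=[6,-1.2,0,0,0,0,0,6,-0.8,0,0,0,0,0,6,-0.5,0,0,0,0,0,6,-0.4,0,0,0,0,0,6,-0.4,0,0,0,0,0],
)

```text
time: 5.35
tool_pos: [0.4694, -0.0387, 0.0965]
tcp_rot: [0.37, -3.119, 0.0]
wrist_force: [-0.9, -1.0, 1.3]
width: 0.707
grip_force: 0.8
```

move_arm(
  series=[6,-0.4,0,0,0,0,0,6,-0.3,0,0,0,0,0,6,-0.3,0,0,0,0,0,6,-0.3,0,0,0,0,0,6,0,0,0,0,0,0],
)

```text
time: 5.98
tool_pos: [0.4824, -0.0356, 0.0965]
tcp_rot: [-0.37, 3.119, -0.0]
wrist_force: [-0.9, 0.1, 0.0]
width: 0.703
grip_force: 0.3
```

Run:
```python
from h import *
to(.438,-.046,.096,13.5)
a=read_camera("scene")[150:300,195:410]; b=read_camera("wrist")[150:400,150:500]
a=cv2.resize(a,(400,279)); b=cv2.resize(b,(390,279))
cv2.imwrite("pics/c4.png",cv2.cvtColor(np.hstack([a,b]),cv2.COLOR_RGB2BGR))
```

```text
t 5.975 p [ 0.4824 -0.0356  0.0965] shift cm [4.56 0.03 0.05] turn [-0.    0.02  0.03] F [-0.9  0.1  0. ] w 0.7
```

View pics/c4.png

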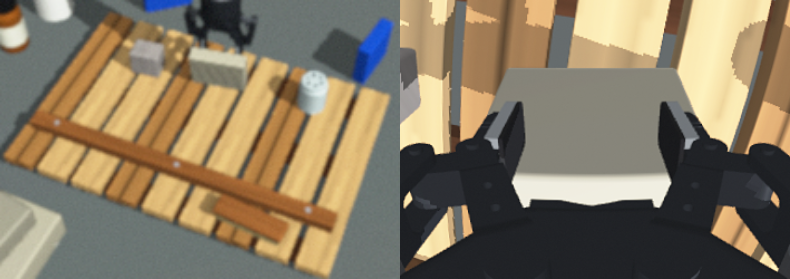

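The stone is now tilting forward with the fingers, with its printing face visible to the camera. I'll push on slowly past balance.

move_arm(
  series=[6,-0.3,0,0,0,0,0,6,-0.3,0,0,0,0,0,6,-0.3,0,0,0,0,0,6,0,0,0,0,0,0,6,0,0,0,0,0,0],
)

```text
time: 6.7
tool_pos: [0.4908, -0.0335, 0.0964]
tcp_rot: [0.37, -3.12, -0.0]
wrist_force: [-0.2, -0.4, 0.1]
width: 0.704
grip_force: 0.0
```

```bash
cat >> h.py <<'E'
def back():
    # bright limestone blob in a scene crop, compared with upright
    a=cv2.cvtColor(read_camera("scene"),cv2.COLOR_RGB2HSV)[165:235,285:350]
    m=((a[...,1]<75)&(a[...,2]>110)).astype(np.uint8)
    n,l,st,ce=cv2.connectedComponentsWithStats(m); i=1+np.argmax(st[1:,4]); print("blob",st[i]+[285,165,0,0,0],ce[i]+[285,165])
E
python3 -c "
from h import *
to(.438,-.046,.096,13.5);back()"
```

```text
t 6.7 p [ 0.4908 -0.0335  0.0964] shift cm [5.43 0.02 0.04] turn [ 0.   -0.01  0.02] F [-0.2 -0.4  0.1] w 0.7
blob [291 190  36  28 742] [308.60781671 203.59838275]
```

move_arm(
  series=[6,2,0,0,0,0,0,6,3,0,0,0,0,0,6,0,0,2,0,0,0,6,0,0,0,0,0,0],
)

```text
time: 7.25
tool_pos: [0.4394, -0.0452, 0.0752]
tcp_rot: [0.369, -3.116, -0.001]
wrist_force: [-1.2, -0.6, 0.4]
width: 0.703
grip_force: 0.0
```

Run:
```python
from h import *
to(.438,-.046,.076,4.5);back()
a=read_camera("scene")[150:270,240:380]; b=read_camera("wrist")[150:400,150:500]
a=cv2.resize(a,(560,480),interpolation=cv2.INTER_CUBIC); b=cv2.resize(b,(240,480))
b=np.vstack([cv2.resize(b,(240,171)),np.zeros((309,240,3),np.uint8)]) if 0 else b
cv2.imwrite("pics/c5.png",cv2.cvtColor(np.hstack([a,b]),cv2.COLOR_RGB2BGR))
```

```text
t 7.25 p [ 0.4394 -0.0452  0.0752] shift cm [ 0.15 -0.05 -0.08] turn [ 0.06 -0.2   8.99] F [-1.2 -0.6  0.4] w 0.7
blob [291 190  36  29 749] [308.56074766 203.86381842]
```

View pics/c5.png

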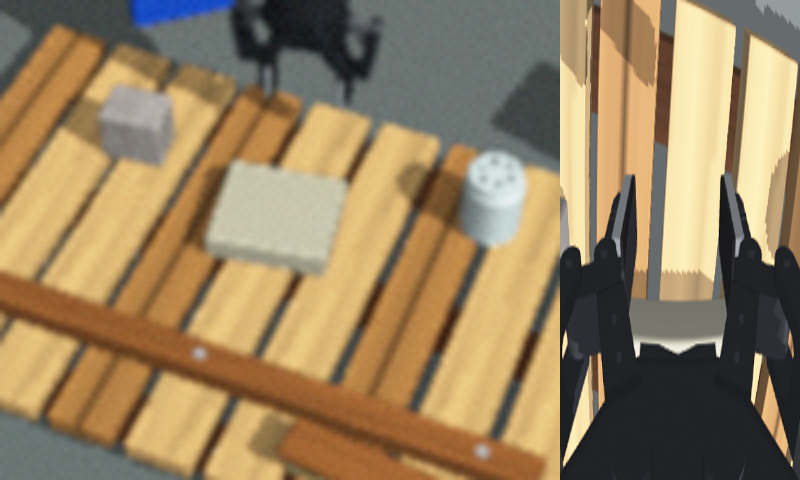

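The stone lies flat with its smooth face up. In the crop its top corners are (237,160), (350,180), (325,263) and (207,243).

Run:
```python
from h import *
f=lambda p,z:onz(("scene",240+(p[0]+.5)/4-.5,150+(p[1]+.5)/4-.5),z).round(4)
P=np.array([f(p,.068) for p in((237,160),(350,180),(325,263),(207,243))]);c=P.mean(0);print(P,c)
a=[np.degrees(np.arctan2(-(b-d)[0],(b-d)[1])) for b,d in((P[1],P[0]),(P[2],P[3]))];print(a)
print("bat",f((201,353),.065),f((482,452),.065)) #screws: mid of batten
```

```text
[[ 0.518  -0.0801  0.068 ]
 [ 0.493   0.0246  0.068 ]
 [ 0.5899  0.0464  0.068 ]
 [ 0.6168 -0.0575  0.068 ]] [ 0.554425 -0.01665   0.068   ]
[np.float64(13.429483447830416), np.float64(14.515315657309937)]
bat [ 0.7207 -0.0062  0.065 ] [0.7034 0.2426 0.065 ]
```

move_arm(
  series=[6,0,1.9,0,0,0,9,6,0,0,1.5,0,0,0,6,0,0,0.5,0,0,0,6,0,0,0,0,0,0],
)

```text
time: 7.9
tool_pos: [0.4372, -0.027, 0.0556]
tcp_rot: [0.126, -3.137, -0.0]
wrist_force: [-0.3, 1.1, 0.0]
width: 0.701
grip_force: 0.0
```

move_arm(
  series=[6,0,0,0.3,0,0,0,6,0,0,0,0,0,0],
)

```text
time: 8.15
tool_pos: [0.4378, -0.027, 0.0534]
tcp_rot: [0.124, -3.139, 0.0]
wrist_force: [-0.3, 0.3, 0.4]
width: 0.702
grip_force: 0.0
```

move_arm(
  series=[6,0,0,0.3,0,0,0,6,0,0,0,0,0,0],
)

```text
time: 8.4
tool_pos: [0.4376, -0.0268, 0.0503]
tcp_rot: [0.124, -3.139, -0.0]
wrist_force: [-0.3, -0.8, -0.2]
width: 0.699
grip_force: 0.0
```

move_arm(
  series=[6,0,0,0.3,0,0,0,6,0,0,0,0,0,0],
)

```text
time: 8.65
tool_pos: [0.4375, -0.0267, 0.0472]
tcp_rot: [0.124, -3.139, -0.0]
wrist_force: [-0.6, 0.1, -0.5]
width: 0.703
grip_force: 0.0
```

move_arm(
  series=[6,0,0,0.3,0,0,0,6,0,0,0,0,0,0],
)

```text
time: 8.9
tool_pos: [0.4375, -0.0267, 0.0442]
tcp_rot: [0.124, -3.139, -0.0]
wrist_force: [0.4, 0.5, -0.1]
width: 0.704
grip_force: 0.0
```

move_arm(
  series=[6,0,0,0.3,0,0,0,6,0,0,0,0,0,0],
)

```text
time: 9.15
tool_pos: [0.4375, -0.0267, 0.0412]
tcp_rot: [0.124, -3.139, -0.0]
wrist_force: [0.4, 0.0, -0.7]
width: 0.705
grip_force: 0.0
```

move_arm(
  series=[6,-1.5,0,0,0,0,0,6,-1.5,0,0,0,0,0,6,-0.8,0,0,0,0,0,6,-0.5,0,0,0,0,0,6,-0.5,0,0,0,0,0],
)

```text
time: 9.78
tool_pos: [0.4857, -0.0229, 0.0413]
tcp_rot: [0.124, -3.138, -0.0]
wrist_force: [-0.2, -0.4, 1.3]
width: 0.701
grip_force: 0.0
```

move_arm(
  series=[6,-0.5,0,0,0,0,0,6,-0.5,0,0,0,0,0,6,-0.5,0,0,0,0,0,6,-0.5,0,0,0,0,0,6,-0.5,0,0,0,0,0],
)

```text
time: 10.4
tool_pos: [0.507, -0.02, 0.0404]
tcp_rot: [0.124, -3.132, -0.003]
wrist_force: [-7.2, 2.8, 3.1]
width: 0.7
grip_force: 3.4
```

Run:
```python
from h import *
to(.6,-.02,.041,4.5);back()
c=cv2.cvtColor(read_camera("scene"),cv2.COLOR_RGB2HSV)[165:250,285:355]
m=((c[...,1]<75)&(c[...,2]>110)).astype(np.uint8)
n,l,st,ce=cv2.connectedComponentsWithStats(m);i=1+np.argmax(st[1:,4]);print(st[i],ce[i])
```

```text
t 10.4 p [ 0.507  -0.02    0.0404] shift cm [-9.27 -0.73 -0.13] turn [ 0.12 -0.42  0.04] F [-7.2  2.8  3.1] w 0.7
blob [287 191  39  31 782] [306.08695652 205.74680307]
[  2  26  38  32 780] [20.78717949 40.95      ]
```

move_arm(
  series=[6,-0.7,0,0,0,0,0,6,-0.7,0,0,0,0,0,6,-0.7,0,0,0,0,0,6,-0.7,0,0,0,0,0,6,-0.7,0,0,0,0,0],
)

```text
time: 11.12
tool_pos: [0.5422, -0.0183, 0.0404]
tcp_rot: [0.123, -3.132, -0.0]
wrist_force: [-7.2, -1.2, 2.7]
width: 0.702
grip_force: 3.8
```

move_arm(
  series=[6,-0.7,0,0,0,0,0,6,-0.7,0,0,0,0,0,6,-0.7,0,0,0,0,0,6,-0.6,0,0,0,0,0,6,-0.5,0,0,0,0,0],
)

```text
time: 11.75
tool_pos: [0.5742, -0.0158, 0.0404]
tcp_rot: [0.123, -3.132, -0.0]
wrist_force: [-7.0, -0.7, 2.3]
width: 0.701
grip_force: 3.8
```

move_arm(
  series=[6,-0.4,0,0,0,0,0,6,-0.3,0,0,0,0,0,6,-0.3,0,0,0,0,0],
)

```text
time: 12.12
tool_pos: [0.5839, -0.0151, 0.0404]
tcp_rot: [0.123, -3.132, -0.0]
wrist_force: [-8.1, -1.3, 3.4]
width: 0.707
grip_force: 3.8
```

move_arm(
  series=[6,-0.2,0,0,0,0,0,6,-0.2,0,0,0,0,0],
)

```text
time: 12.38
tool_pos: [0.5879, -0.0148, 0.0404]
tcp_rot: [0.123, -3.132, -0.0]
wrist_force: [-7.8, -0.7, 3.0]
width: 0.702
grip_force: 3.8
```

move_arm(
  series=[6,-0.2,0,0,0,0,0,6,-0.2,0,0,0,0,0],
)

```text
time: 12.62
tool_pos: [0.5919, -0.0144, 0.0404]
tcp_rot: [0.123, -3.132, -0.0]
wrist_force: [-7.0, 0.1, 3.5]
width: 0.702
grip_force: 3.7
```

move_arm(
  series=[6,-0.2,0,0,0,0,0,6,-0.2,0,0,0,0,0],
)

```text
time: 12.88
tool_pos: [0.5959, -0.0141, 0.0404]
tcp_rot: [0.123, -3.132, -0.0]
wrist_force: [-6.8, -0.8, 3.6]
width: 0.704
grip_force: 3.7
```

move_arm(
  series=[6,-0.2,0,0,0,0,0,6,0,0,0,0,0,0],
)

```text
time: 13.12
tool_pos: [0.5984, -0.014, 0.0404]
tcp_rot: [0.123, -3.133, -0.0]
wrist_force: [-5.7, -0.9, 2.2]
width: 0.702
grip_force: 3.1
```

move_arm(
  series=[6,-0.2,0,0,0,0,0,6,0,0,0,0,0,0],
)

```text
time: 13.38
tool_pos: [0.5997, -0.0138, 0.0404]
tcp_rot: [0.123, -3.132, -0.0]
wrist_force: [-7.9, 0.4, 3.2]
width: 0.704
grip_force: 4.0
```

move_arm(
  series=[6,-0.2,0,0,0,0,0,6,0,0,0,0,0,0],
)

```text
time: 13.62
tool_pos: [0.5997, -0.0138, 0.0403]
tcp_rot: [0.123, -3.128, -0.0]
wrist_force: [-12.4, -1.6, 8.6]
width: 0.7
grip_force: 6.8
```

move_arm(
  series=[6,-0.2,0,0,0,0,0,6,0,0,0,0,0,0],
)

```text
time: 13.88
tool_pos: [0.5996, -0.0138, 0.0403]
tcp_rot: [0.123, -3.123, -0.0]
wrist_force: [-18.4, -1.6, 13.1]
width: 0.702
grip_force: 9.5
```

move_arm(
  series=[6,-0.2,0,0,0,0,0,6,-0.2,0,0,0,0,0,6,0,0,0,0,0,0],
)

```text
time: 14.25
tool_pos: [0.5996, -0.0138, 0.0402]
tcp_rot: [0.123, -3.115, -0.0]
wrist_force: [-29.5, -3.8, 22.4]
width: 0.708
grip_force: 15.0
```

Run:
```python
from h import *
to(.5997,-.0138,.041,4.5);s=read_state();print(s["torque"])
```

```text
t 14.25 p [ 0.5996 -0.0138  0.0402] shift cm [-0.01 -0.   -0.09] turn [ 0.07 -1.38  0.03] F [-29.5  -3.8  22.4] w 0.71
[-0.5303094   4.61092756 -0.13355907]
```

The stone is pressed firmly against the batten, so I'll back off straight and look.

move_arm(
  series=[6,0.5,0,0,0,0,0,6,0.6,0,0,0,0,0,6,1.5,0,0,0,0,0,6,4,0,0,0,0,0,6,0,0,-6,0,0,0],
)

```text
time: 14.88
tool_pos: [0.5316, -0.0175, 0.0921]
tcp_rot: [0.123, -3.116, -0.004]
wrist_force: [1.3, 0.2, -0.2]
width: 0.7
grip_force: 0.0
```

move_arm(
  series=[6,4,0,-4,0,0,0,6,4,0,-4,0,0,0,6,0,0,0,0,0,0],
)

```text
time: 15.25
tool_pos: [0.4665, -0.0249, 0.1855]
tcp_rot: [-0.123, 3.131, -0.002]
wrist_force: [0.8, -0.1, -0.3]
width: 0.701
grip_force: 0.0
```

Run:
```python
from h import *
to(.5,-.0138,.041,4.5)
im=np.mean([read_camera("scene").astype(float) for _ in range(8)],0).astype(np.uint8)
a=cv2.resize(im[175:270,225:358],None,fx=6,fy=6,interpolation=cv2.INTER_CUBIC)
cv2.imwrite("pics/c6.png",cv2.cvtColor(a,cv2.COLOR_RGB2BGR))
```

```text
t 15.25 p [ 0.4665 -0.0249  0.1855] shift cm [-3.31  0.87 14.48] turn [-0.1   0.48 -0.  ] F [ 0.8 -0.1 -0.3] w 0.7
```

View pics/c6.png

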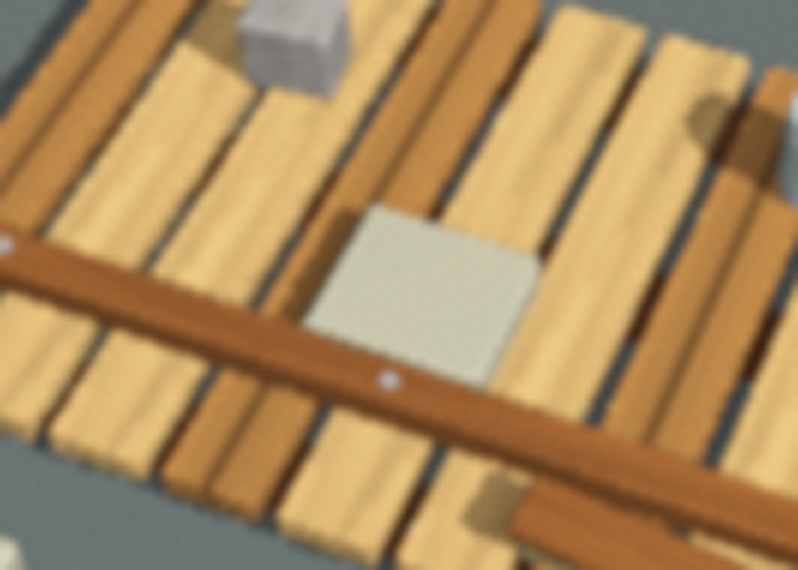

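The stone lies face up, with leading corners (305,323) and (490,385) meeting the batten edge, and trailing corners (378,203) and (540,257). I'll check the angle numerically.

Run:
```python
from h import *
f=lambda p,z:onz(("scene",225+(p[0]+.5)/6-.5,175+(p[1]+.5)/6-.5),z)
y=lambda a,b:(np.degrees(np.arctan2(-(b-a)[0],(b-a)[1])).round(2))
A,B,C,D=[f(p,.068) for p in((375,203),(542,258),(490,386),(305,324))]
print("trail",y(A,B),"lead",y(D,C),"screws",y(f((4,244),.065),f((389,380),.065)),"centre",(A+B+C+D)/4,"side",y(A,D)+90 if 0 else np.degrees(np.arctan2((D-A)[1],(D-A)[0])),np.degrees(np.arctan2((C-B)[1],(C-B)[0])))
```

```text
trail 4.16 lead 4.79 screws 3.93 centre [ 0.65910792 -0.01635277  0.068     ] side 4.5326542451496685 8.691252654873239
```

Within measuring accuracy, the stone is square to the batten (about 4.2–4.8° against 4–4.5°), and its centre is about 48 mm before the face. Handing in.

```bash
python3 -c "
from workcell import *
print(finish_job())"
```

```text
the job is handed in; nothing more can be done
None
```

The stone was pushed over onto its back with its printing face up, then slid flush and square against the stop batten (within camera accuracy), and the job is handed in; the first push only skimmed its top, so it took a second, lower one.

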